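# Set the bottle dryer's blank selector by clicks and refit its filter cover

## Task

The legend of the bottle dryer's selector has worn off: push its lever clockwise (seen from above) all the way to the end stop, then bring it back counterclockwise by exactly three clicks and leave it there. Then refit the loose filter cover: hook its tongue under the lip of the frame on the dryer and swing the other end down until it lies flat, fully home, and let go. Leave the mug, bottle and jar standing where they are.

Things in the scene. Friction and masses are not known exactly. Their poses are not given: they have to be found in the camera images.
- selector (a joint): angle of the black selector lever on the dryer's deck, rad: 0 at the clockwise end stop (seen from above), growing counterclockwise to 2.443 at the other stop. Sprung detents every 0.349 (20 degrees); the third click from the stop is 1.047. The lever snaps into the nearest detent; about 3 N at the tab takes it over a click. It starts four to seven clicks from the clockwise stop.
- dryer: the bottle dryer's base, a white box fixed on the counter, 220 x 270 x 90 mm (x, y, z); origin under its centre; x away from its front (the robot's side), y to its left, z up. On its flat top, the deck, the selector stands on the left and the filter cover's frame on the right.
- selector_axis (a point): point on the selector's vertical axis at deck height (90 mm); axes as the dryer's. At joint value q the lever points 110 degrees + q counterclockwise from this x (towards the dryer's front at mid-travel). The hub is 44 mm wide, 17 mm high. The rest of the deck is clear but for the cover's frame, which begins 93 mm to the right (-y) and is at most 12 mm high.
- selector_tab (a point): centre of the upright tab on the lever's end, 57 mm from the axis, 21 mm above the deck; it turns with the lever. The tab is 20 mm long (radially), 10 mm thick and stands 5 to 37 mm above the deck; a low 10 mm wide arm joins it to the hub. It is the place to push.
- seat (a point): deck point under the middle of the cover's plate when it is home (deck 90 mm high); axes as the dryer's. Grey frame over a dark grille: inner space x -66 to +52, y -41 to +41 mm; side and rear rims 5 mm high, 6 thick.
- lip (a point): middle of the lower edge of the frame's lip, at x = -56 mm, 8 mm above the deck; axes as the dryer's. The lip closes the front end (-x) of the frame: it is 4 mm thick, its top 12 mm above the deck, and reaches 10 mm over the inner space, with a gap 8 mm high and 10 mm deep under it. The 114 mm long cover cannot pass straight down the 108 mm left open: its tongue goes under the lip first.
- cover_grip (a point): loose grey filter cover, 90 g: middle of its fin handle, 22 mm above its underside; z up, x along the fin away from the tongue. Plate 100 x 76 x 6 mm; tongue 44 wide, 4 thick, flush with the underside, x -50 to -64 mm; fin 50 long (x), 10 thick, top 38 mm above the underside. Starts flat on the counter left or right of the dryer. Home: 22 mm above seat, same x axis, play 2 mm in x, 3 in y.
- mug: white mug, 76 mm wide, 90 mm high, origin under its centre; bystander on the counter on the other side of the dryer from the cover
- bottle: clear bottle, 60 mm wide, 140 mm high, origin under its centre; bystander beside the far end of the dryer
- jar: glass jar, 72 mm wide, 90 mm high, origin under its centre; bystander beside the far end of the dryer
There are look-alikes about, which are no part of the job. Of the things that look like the part that bears cover_grip, the smallest one is meant.

How it is judged (in metres and radians):
On the way, in this order (a step that is already met when the one before it is completed fails the run):
1. the selector is at its clockwise end stop (value of joint selector below 0.08 rad), for 0.1 s.
2. the selector rests three clicks from the stop (value of joint selector between 0.927198 and 1.1672 rad), for 0.2 s.
3. the cover is home under the lip (x of cover_grip in the frame of seat between -0.006 and 0.006 m and y of cover_grip in the frame of seat between -0.006 and 0.006 m and z of cover_grip in the frame of seat between 0.019 and 0.0245 m and angle between the z axis of cover_grip and the z axis of seat, either way round below 0.035 rad and angle between the x axis of cover_grip and the x axis of seat, either way round below 0.12 rad), for 0.2 s.
At the end, for the whole second after the job is handed in: The selector is within 0.12 rad of the third click (1.047 rad) from its clockwise stop, and the cover lies home in its frame: its centre within 6 mm of the seat in x and y, not more than 2.5 mm above its resting height, flat within 0.035 rad, tongue towards the lip (all of step 2 and all of step 3); the robot touches nothing.
It fails at once if a bystander was knocked over or shifted by more than 30 mm (distance of any of mug, bottle, jar from where it was at the start of the episode above 0.03 m or angle between any of mug, bottle, jar's own z axis and vertical above 0.4 rad).
It also fails if it takes over 72 s, if anything falls off the work surface, if the arm or the gripper's body presses on something with over 40 N, if the wrist force passes 120 N, or if a joint passes its speed limit or range.

## Robot

A 6-joint arm with a two-finger parallel gripper is mounted at the origin on the work surface. World frame = base frame: x ahead of the robot, y to its left, z up, the work surface at z = 0. Lengths are in mm, angles in rad, forces in N, time in s.
With the tool pointing down it reaches from about 350 to 875 mm from the base axis. Payload 4.2 kg.
Tool frame: the origin (TCP) lies at the very end of the fingers, on their centre line; the grasp point (between the pads) lies 19 mm behind it; y points along the fingers, z is the direction in which the jaws open and shut, and the axes are right-handed (so a half turn about y gives the same grasp; the last joint's range is limited). The gripper opens to 85 mm and grips with 20 to 120 N. Pads are 22 mm wide; open, the fingers measure 114 mm over their backs; the gripper's body (76 mm by 85 mm) begins 54 mm behind the grasp point. The pads swing forward as they close: fully open they stand 13 mm farther back than shut.
Start: joints at [1.423, 0.385, 0.008, 0, -1.194, -0.259], TCP at [247.262, 573.987, 231.312] pointing down, gripper open.
Joint ranges: [-3.14, 3.14], [-1.21, 2.06], [-1.07, 1.41], [-3.16, 2.05], [-2.99, -0.16], [-3.1, 3.1]. Speed limits (rad/s): [2.79, 2.79, 3.14, 3.14, 3.14, 3.14].

## Interface

Orientations are given as a unit quaternion [x, y, z, w].
In Python, from bench import arm gives the robot as it stands.
- The arm moves only by the shell command python3 -m creep 'ROWS'. ROWS is JSON, a list of rows, each an object with "delta_pos": the shift along the tool's x, y, z in mm, a list of three; "rot": the turn, a rotation vector about the tool's x, y, z in rad, a list of three; "jaw": the finger opening in mm, from 0 to 85.4. A call has exactly 10 rows; each row shifts and turns the commanded pose from where the row before left it, along the tool's axes as they then stand; what a row does not reach is not made up. A row lasts 1/12 s, in which the tool goes at most 41.7 mm and 7.16 degrees, less where a joint would pass 70% of its speed; a pose out of reach is approached as far as the arm can. A call is refused whole if a number of a shift passes 41.7 or a number of a turn 0.125, either way. A call with a gripper value outside its range is refused whole. The fingers move at their own pace and stop on an object; the grip force is fixed at half the most. Time passes only in rows, so rows that do not move let the fingers close, or fill a call up. It gives the time, the measured TCP pose, the force and the opening at its end, in the units of the state.
- arm.read_state(): the state, without advancing time (a new reading comes with each control period).
- arm.get_image(name): name is "scene" or "side" or "wrist"; returns the picture (400x640x3 uint8, red, green, blue); there is no depth.
- arm.calibration(name): a dict with "intrinsics" (3x3 intrinsics, pixels), "dist_coeffs" ([k1, k2, p1, p2, k3] as OpenCV has them; the pictures are not rectified), "R" (3x3) and "t" (3): a world point X has camera coordinates R X + t. Camera axes: x right, y down, z forward; pixel columns grow to the right and rows downward; lengths in mm; the calibration is good to about 2 mm. A picture is of the moment at which its call begins: read the wrist's pose just before it. calibration takes no time and is no camera call; for the wrist camera it gives the pose at the moment of the call.
- arm.job_done(): hands the job in, once; it reports no verdict.
Trained networks look in the newest picture that a camera, given by its name, has taken for a name from the list of things; names that differ only in an ending like _2 or _b are one class to them, and where a whole thing is asked for, a point or a joint stands for the part that bears it (a point fixed in the world has none). Each returns a list of dicts, best first, with "p" (0 to 1); they miss things now and then, are a little off and sometimes report something else, mostly with a low value. They report only what shows in the picture. A call takes as long as a camera call. They do not tell look-alikes from the thing itself.
- arm.find_in(camera, target): "location" ([column, row] in pixels, amid what is visible of it).
- arm.masks_of(camera, target): "pixels" (400x640 bool, what is visible of it) and "location" ([column, row] in pixels, amid what is visible of it).
The state is a dict: "clock": time; "joints": joint angles; "joint_vel": joint speeds; "joint_efforts": joint torques, N m; "position": TCP position; "ee_rot": TCP orientation; "contact_force": force on the tool from outside, world axes, zero at the start; "wrist_torque": the same for the moment, N m; "gripper_width": finger opening in mm.
Only numpy, scipy, OpenCV 4.12 (cv2) and the standard library are available. Lean on these libraries where they do the work, as an engineer would, in place of code of your own. Each camera call takes 0.05 s, during which the arm holds its last target. There are 200 camera calls.

## Working session

There is one attempt and no reset: what is moved stays moved. The work goes in short steps, Python scripts to look and compute and a shell command to move; the robot and the scene stay as the last step left them, time stands still between calls to the robot, and variables do not carry over. Pictures are saved under pics/ and viewed, about 8 in all and at most 12, crops included, and the job is handed in when it is done.

```bash
mkdir -p pics; ls; cat > h.py <<'E'
import numpy as np, cv2
from bench import arm
from scipy.spatial.transform import Rotation as R
def cal(n):
    c=arm.calibration(n); return [np.array(c[k],float) for k in("intrinsics","dist_coeffs","R","t")]
def ray(n,px):
    K,d,Rm,t=cal(n); u=cv2.undistortPoints(np.array([[px]],float),K,d)[0,0]
    return -Rm.T@t.ravel(), Rm.T@np.array([u[0],u[1],1])
def onz(n,px,z):
    o,v=ray(n,px); return o+v*(z-o[2])/v[2]
def proj(n,P):
    K,d,Rm,t=cal(n); return cv2.projectPoints(np.atleast_2d(np.array(P,float)),cv2.Rodrigues(Rm)[0],t,K,d)[0][:,0]
def save(n,f,crop=None,s=1):
    im=arm.get_image(n)[:,:,::-1]
    if crop: a,b,c,d=crop; im=im[b:d,a:c]
    cv2.imwrite('pics/'+f,cv2.resize(im,None,fx=s,fy=s))
E
python3 - <<'E'
from h import *
a=arm.get_image("scene");b=arm.get_image("side")
cv2.imwrite('pics/a.png',np.vstack([a,b])[:,:,::-1][:,:, :] if 0 else cv2.resize(np.vstack([a,b])[:,:,::-1],None,fx=.75,fy=.75))
for c in("scene","side"):
    print(c,[x.round(3).tolist() for x in cal(c)])
    for t in("dryer","selector_tab","selector","cover_grip","mug","bottle","jar"):
        print(t,[(np.round(q["location"]).tolist(),round(q["p"],2)) for q in arm.find_in(c,t)])
s=arm.read_state();print(s)
E
```

```text
pics
scene [[[451.517, 0.0, 313.452], [0.0, 451.517, 205.837], [0.0, 0.0, 1.0]], [-0.084, 0.0, 0.0, 0.0, 0.0], [[-0.84, 0.542, 0.025], [0.297, 0.499, -0.814], [-0.454, -0.676, -0.58]], [356.449, -101.178, 1510.202]]
dryer [([278.0, 224.0], 0.6)]
selector_tab [([296.0, 220.0], 0.67)]
selector [([296.0, 216.0], 0.7)]
cover_grip [([443.0, 336.0], 0.67), ([372.0, 297.0], 0.66), ([418.0, 264.0], 0.59)]
mug [([245.0, 154.0], 0.81)]
bottle [([296.0, 305.0], 0.89)]
jar [([198.0, 183.0], 0.69)]
side [[[361.745, 0.0, 320.772], [0.0, 361.745, 205.146], [0.0, 0.0, 1.0]], [-0.005, 0.0, 0.0, 0.0, 0.0], [[0.998, -0.063, -0.006], [-0.045, -0.653, -0.756], [0.043, 0.755, -0.654]], [-499.887, 158.133, 1145.179]]
dryer [([343.0, 232.0], 0.61)]
selector_tab [([335.0, 204.0], 0.63)]
selector [([336.0, 202.0], 0.69)]
cover_grip [([314.0, 183.0], 0.94), ([265.0, 188.0], 0.84), ([336.0, 204.0], 0.27)]
mug [([310.0, 349.0], 0.55)]
bottle [([361.0, 174.0], 0.98), ([343.0, 232.0], 0.17)]
jar [([392.0, 312.0], 0.76), ([331.0, 204.0], 0.38)]
{'clock': 0.8, 'joints': array([ 1.42261725e+00,  3.84695388e-01,  7.90394980e-03, -9.89378504e-06,
       -1.19401923e+00, -2.58571947e-01]), 'joint_vel': array([-0.00136454,  0.00022712, -0.0020638 ,  0.00023929,  0.00043783,
       -0.00061684]), 'joint_efforts': array([ 8.04844858e-04, -3.92027414e+01,  1.88605696e+01,  4.19050232e+00,
       -2.34239051e-04,  2.01634698e-06]), 'position': array([247.24861337, 573.9865938 , 231.31494221]), 'ee_rot': array([-0.14281719, -0.69252808,  0.69253856,  0.14282312]), 'contact_force': array([ 0.87426782,  0.29528015, -0.01035773]), 'wrist_torque': array([ 0.02003319,  0.01539303, -0.00409347]), 'gripper_width': 85.28779331164219}
```

View pics/a.png

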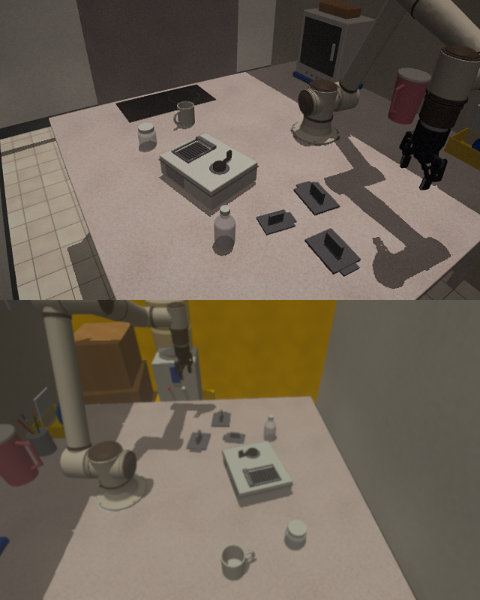

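```bash
cat > fit.py <<'E'
from h import *
from scipy.optimize import minimize
def box(x0,x1,y0,y1,z0,z1): return np.array([[x,y,z] for x in(x0,x1) for y in(y0,y1) for z in(z0,z1)],float)
def cyl(r,z0,z1): a=np.linspace(0,2*np.pi,24); return np.array([[r*np.cos(t),r*np.sin(t),z] for t in a for z in(z0,z1)])
DRY=[box(-110,110,-135,135,0,90)]
def cover(s=1): return [box(-50,50,-38,38,0,6),box(-64,-50,-22,22,0,4),box(-25,25,-5,5,6,38)]
SEL=[cyl(22,0,17),box(20,50,-5,5,5,12),box(47,67,-5,5,5,37)]
def place(parts,x,y,yaw,z=0):
    M=R.from_euler('z',yaw).as_matrix(); return [p@M.T+[x,y,z] for p in parts]
def sil(n,parts,S=2):
    im=np.zeros((400*S,640*S),np.uint8)
    for p in parts:
        q=proj(n,p)*S; cv2.fillConvexPoly(im,cv2.convexHull(np.round(q).astype(np.int32)),1)
    return im
def cost(masks,parts,v,z):
    c=0
    for n,m in masks.items():
        s=cv2.resize(sil(n,place(parts,*v,z)).astype(np.float32),(640,400),interpolation=cv2.INTER_AREA)
        c+=1-np.minimum(s,m).sum()/np.maximum(s,m).sum()
    return c/len(masks)
def fit(masks,parts,xy,z=0,yaws=np.arange(-3.1,3.1,.39)):
    st=sorted((cost(masks,parts,(*xy,a),z),a) for a in yaws)[:3]; best=None
    for _,a in st:
        sim=np.array([[*xy,a],[xy[0]+15,xy[1],a],[xy[0],xy[1]+15,a],[*xy,a+.3]])
        r=minimize(lambda v:cost(masks,parts,v,z),sim[0],method='Nelder-Mead',options=dict(initial_simplex=sim,xatol=.05,fatol=1e-5,maxiter=250))
        if best is None or r.fun<best.fun: best=r
    return best.x.round(3),round(best.fun,3)
def mask(n,t,px=None):
    L=arm.masks_of(n,t)
    if px is None: return L[0]
    return min(L,key=lambda q:np.hypot(*(np.array(q["location"])-px)))
E
python3 - <<'E'
from fit import *
import pickle
save("scene","b.png",(200,170,480,380),2.8); arm.get_image("side")
D={}
def both(t,a=None,b=None):
    m={"scene":mask("scene",t,a),"side":mask("side",t,b)}
    print(t,[(np.round(q["location"]),round(q["p"],2),int(q["pixels"].sum())) for q in m.values()])
    D[t]={k:q["pixels"].astype(np.float32) for k,q in m.items()}; return D[t]
for t in("bottle","jar","mug"):
    q=mask("scene",t); r=np.argwhere(q["pixels"]); 
    b=r[:,0].max(); print(t,onz("scene",(np.median(r[:,1]),b),0).round())
d=both("dryer"); s=both("selector"); c=both("cover_grip",(370,296),(312,183))
c0=onz("scene",(370,296),10)[:2]; d0=onz("scene",(278,224),60)[:2]; s0=onz("scene",(296,216),105)[:2]
print(c0,d0,s0)
f=fit(d,DRY,d0);print("dryer",f)
for n in d: print(n,fit({n:c[n]},cover(),c0))
print("cover",fit(c,cover(),c0)); print("sel",fit(s,SEL,s0,90))
pickle.dump(D,open("D.pkl","wb"))
for l in arm.masks_of("scene","cover_grip"): print(l["location"],l["pixels"].sum(), onz("scene",l["location"],8).round())
E
```

```text
bottle [683. 342.   0.]
jar [ 687. -255.    0.]
mug [ 474. -337.    0.]
dryer [(array([277., 222.]), 0.87, 8147), (array([341., 231.]), 0.85, 5724)]
selector [(array([294., 216.]), 0.54, 328), (array([334., 205.]), 0.75, 188)]
cover_grip [(array([368., 295.]), 0.56, 1157), (array([313., 185.]), 0.61, 396)]
[491.90516889 346.87323358] [571.903484    54.83544753] [544.72326995 100.58222076]
dryer (array([563.407,  37.095,  -2.906]), np.float64(0.05))
scene (array([ 4.91168e+02,  3.38696e+02, -1.89000e-01]), np.float64(0.056))
side (array([ 4.91116e+02,  3.29774e+02, -1.59000e-01]), np.float64(0.061))Traceback (most recent call last):
  File "<stdin>", line 17, in <module>
  File "fit.py", line 25, in fit
    r=minimize(lambda v:cost(masks,parts,v,z),sim[0],method='Nelder-Mead',options=dict(initial_simplex=sim,xatol=.05,fatol=1e-5,maxiter=250))
    res = _minimize_neldermead(fun, x0, args, callback, bounds=bounds,
                               **options)
    fsim[j] = func(sim[j])
              ~~~~^^^^^^^^
    fx = function(np.copy(x), *(wrapper_args + args))
  File "fit.py", line 25,
[... 168 characters left out ...]
           ~~~~^^^^^^^^^^^^^^^^^
  File "fit.py", line 18, in cost
    s=cv2.resize(sil(n,place(parts,*v,z)).astype(np.float32),(640,400),interpolation=cv2.INTER_AREA)
                 ~~~^^^^^^^^^^^^^^^^^^^^^
  File "fit.py", line 13, in sil
    q=proj(n,p)*S; cv2.fillConvexPoly(im,cv2.convexHull(np.round(q).astype(np.int32)),1)
      ~~~~^^^^^
  File "h.py", line 12, in proj
    K,d,Rm,t=cal(n); return cv2.projectPoints(np.atleast_2d(np.array(P,float)),cv2.Rodrigues(Rm)[0],t,K,d)[0][:,0]
             ~~~^^^
  File "h.py", line 5, in cal
    c=arm.calibration(n); return [np.array(c[k],float) for k in("intrinsics","dist_coeffs","R","t")]
ValueError: time passes only in moves, steps and waits
```

View pics/b.png

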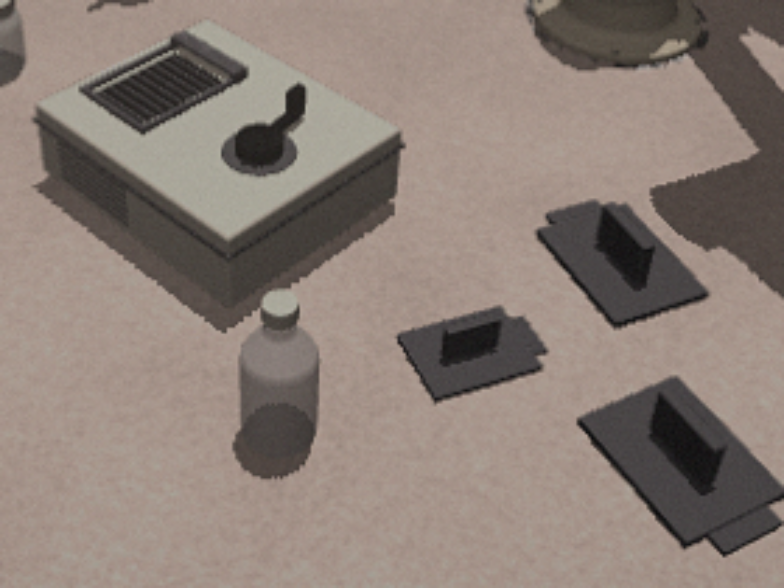

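```bash
python3 - <<'E'
s=open('h.py').read()
s=s.replace('def cal(n):\n','_c={}\ndef cal(n,new=False):\n    if n in _c and not new: return _c[n]\n').replace('return [np.array(c[k],float) for k in("intrinsics","dist_coeffs","R","t")]','_c[n]=[np.array(c[k],float) for k in("intrinsics","dist_coeffs","R","t")]; return _c[n]')
open('h.py','w').write(s)
E
python3 - <<'E'
from fit import *
arm.get_image("scene");arm.get_image("side");arm.get_image("wrist")
st=arm.read_state(); K,d,Rm,t=cal("wrist"); T=R.from_quat(st["ee_rot"]).as_matrix()
print("clock",st["clock"],"T",T.round(2).tolist()); print("cam in tool", (T.T@(-Rm.T@t-st["position"])).round(1), (T.T@Rm.T).round(3).tolist(),K.round(0).tolist())
for t,parts,px,z,x0 in(("dryer",DRY,None,0,(563,37)),("cover_grip",cover(),((370,296),(312,183)),0,(491,335)),("selector",SEL,None,90,(545,100))):
    m={n:mask(n,t,px and px[i])["pixels"].astype(np.float32) for i,n in enumerate(("scene","side"))}
    for q in(m,{"scene":m["scene"]},{"side":m["side"]}): print(t,fit(q,parts,x0,z))
E
```

```text
clock 1.5 T [[-0.92, 0.0, -0.4], [0.4, 0.0, -0.92], [-0.0, -1.0, -0.0]]
cam in tool [ -73.6 -141.7   -0.4] [[0.001, 0.957, 0.289], [0.002, -0.289, 0.957], [1.0, -0.0, -0.002]] [[349.0, 0.0, 311.0], [0.0, 349.0, 198.0], [0.0, 0.0, 1.0]]
dryer (array([563.568,  36.746,  -2.914]), np.float64(0.045))
dryer (array([561.12 ,  32.412,  -2.899]), np.float64(0.047))
dryer (array([563.089,  37.073,  -2.907]), np.float64(0.035))
cover_grip (array([ 4.90722e+02,  3.35486e+02, -1.99000e-01]), np.float64(0.119))
cover_grip (array([ 4.91814e+02,  3.37660e+02, -2.08000e-01]), np.float64(0.046))
cover_grip (array([ 4.90372e+02,  3.29238e+02, -1.41000e-01]), np.float64(0.102))
selector (array([557.439, 103.839,  -2.716]), np.float64(0.182))
selector (array([559.851, 106.076,  -2.726]), np.float64(0.132))
selector (array([556.508, 102.243,  -2.637]), np.float64(0.158))
```

```bash
python3 -m creep '[{"delta_pos":[-31,0,12.5],"rot":[0,0,0],"jaw":85},{"delta_pos":[-31,0,12.5],"rot":[0,0,0],"jaw":85},{"delta_pos":[-31,0,12.5],"rot":[0,0,0],"jaw":85},{"delta_pos":[-31,0,12.5],"rot":[0,0,0],"jaw":85},{"delta_pos":[-31,0,12.5],"rot":[0,0,0],"jaw":85},{"delta_pos":[-31,0,12.5],"rot":[0,0,0],"jaw":85},{"delta_pos":[-31,0,12.5],"rot":[0,0,0],"jaw":85},{"delta_pos":[-31,0,12.5],"rot":[0,0,0],"jaw":85},{"delta_pos":[-31,0,12.5],"rot":[0,0,0],"jaw":85},{"delta_pos":[-31,0,12.5],"rot":[0,0,0],"jaw":85}]'
python3 - <<'E'
from fit import *
st=arm.read_state(); save("wrist","c.png"); cal("wrist")
print(st["clock"],st["position"],st["joints"].round(2))
for q in arm.masks_of("wrist","cover_grip"):
    m=q["pixels"].astype(np.float32); print(q["location"],q["p"],m.sum())
    if m.sum()>300: print(fit({"wrist":m},cover(),onz("wrist",q["location"],8)[:2]))
E
```

```text
clock: 2.63
position: [483.5, 335.3, 231.6]
ee_rot: [0.143, 0.693, -0.692, -0.143]
contact_force: [-0.1, 0.0, 0.5]
gripper_width: 85.1
2.6333 [483.47086692 335.25532396 231.58207885] [ 0.88  0.32 -0.09  0.   -1.16  0.28]
[205.2, 258.8] 0.96 6937.0
(array([4.27634e+02, 4.78388e+02, 1.49000e-01]), np.float64(0.446))
[372.2, 291.8] 0.68 7148.0
(array([321.075, 333.092,   1.435]), np.float64(0.29))
[311.4, 161.6] 0.57 6968.0
(array([ 4.93597e+02,  3.31562e+02, -2.11000e-01]), np.float64(0.036))
```

View pics/c.png

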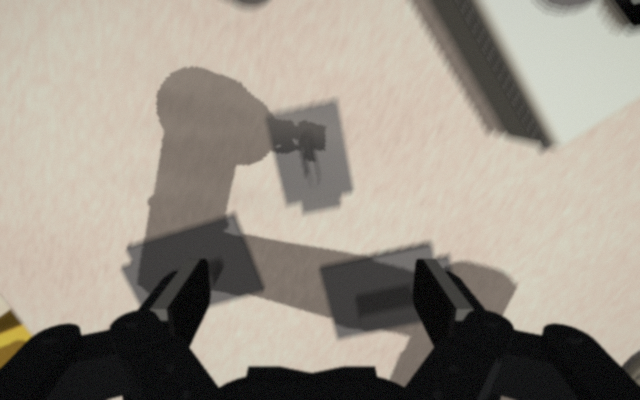

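```bash
python3 -m creep '[{"delta_pos":[-12.2,0,22.6],"rot":[0,0,0],"jaw":85},{"delta_pos":[-12.2,0,22.6],"rot":[0,0,0],"jaw":85},{"delta_pos":[-12.2,0,22.6],"rot":[0,0,0],"jaw":85},{"delta_pos":[-12.2,0,22.6],"rot":[0,0,0],"jaw":85},{"delta_pos":[-12.2,0,22.6],"rot":[0,0,0],"jaw":85},{"delta_pos":[-12.2,0,22.6],"rot":[0,0,0],"jaw":85},{"delta_pos":[-12.2,0,22.6],"rot":[0,0,0],"jaw":85},{"delta_pos":[-12.2,0,22.6],"rot":[0,0,0],"jaw":85},{"delta_pos":[-12.2,0,22.6],"rot":[0,0,0],"jaw":85},{"delta_pos":[-12.2,0,22.6],"rot":[0,0,0],"jaw":85}]' >/dev/null
python3 -m creep '[{"delta_pos":[0,0,0],"rot":[0,-0.12,0],"jaw":60},{"delta_pos":[0,0,0],"rot":[0,-0.12,0],"jaw":60},{"delta_pos":[0,0,0],"rot":[0,-0.12,0],"jaw":60},{"delta_pos":[0,0,0],"rot":[0,-0.12,0],"jaw":60},{"delta_pos":[0,0,0],"rot":[0,-0.12,0],"jaw":60},{"delta_pos":[0,0,0],"rot":[0,-0.12,0],"jaw":60},{"delta_pos":[0,0,0],"rot":[0,-0.12,0],"jaw":60},{"delta_pos":[0,0,0],"rot":[0,0,0],"jaw":60},{"delta_pos":[0,0,0],"rot":[0,0,0],"jaw":60},{"delta_pos":[0,0,0],"rot":[0,0,0],"jaw":60}]'
python3 - <<'E'
from fit import *
st=arm.read_state(); save("wrist","d.png"); cal("wrist")
T=R.from_quat(st["ee_rot"]).as_matrix();print(st["clock"],st["position"],st["joints"].round(2),T.round(3).tolist())
for q in arm.masks_of("wrist","selector")[:2]:
    m=q["pixels"].astype(np.float32); print(q["location"],q["p"],m.sum())
    print(fit({"wrist":m},SEL,(557,104),90))
E
```

```text
clock: 4.4
position: [505.1, 80.9, 231.4]
ee_rot: [-0.151, 0.691, -0.691, 0.151]
contact_force: [-0.5, 0.2, -0.6]
gripper_width: 60.2
4.4 [505.06085997  80.92382241 231.35629301] [ 0.48  0.19 -0.27 -0.   -1.11  1.53] [[-0.909, 0.0, 0.418], [-0.418, 0.0, -0.909], [-0.0, -1.0, -0.0]]
[311.3, 119.6] 0.72 3503.0
(array([558.87 , 104.41 ,  -2.747]), np.float64(0.065))
[395.7, 129.2] 0.35 85809.0
(array([662.894, -25.636,  -2.672]), np.float64(0.93))
```

View pics/d.png

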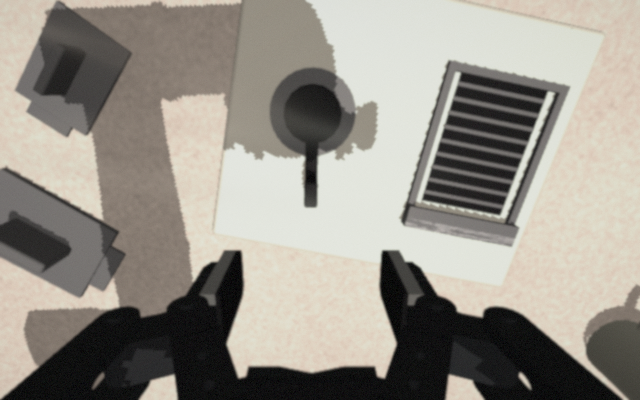

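```bash
python3 -m creep '[{"delta_pos":[-1.8,0,-1],"rot":[0,0.037,0],"jaw":50},{"delta_pos":[0,30,0],"rot":[0,0,0],"jaw":40},{"delta_pos":[0,35,0],"rot":[0,0,0],"jaw":40},{"delta_pos":[0,30,0],"rot":[0,0,0],"jaw":40},{"delta_pos":[0,26,0],"rot":[0,0,0],"jaw":40},{"delta_pos":[0,10,0],"rot":[0,0,0],"jaw":40},{"delta_pos":[0,0,0],"rot":[0,0,0],"jaw":30},{"delta_pos":[0,0,0],"rot":[0,0,0],"jaw":20},{"delta_pos":[0,0,0],"rot":[0,0,0],"jaw":10},{"delta_pos":[0,0,0],"rot":[0,0,0],"jaw":0}]'
python3 -m creep '[{"delta_pos":[0,0,0],"rot":[0,0,0],"jaw":0},{"delta_pos":[0,0,0],"rot":[0,0,0],"jaw":0},{"delta_pos":[0,0,0],"rot":[0,0,0],"jaw":0},{"delta_pos":[0,0,0],"rot":[0,0,0],"jaw":0},{"delta_pos":[0,0,0],"rot":[0,0,0],"jaw":0},{"delta_pos":[0,0,0],"rot":[0,0,0],"jaw":0},{"delta_pos":[0,0,0],"rot":[0,0,0],"jaw":0},{"delta_pos":[0,0,0],"rot":[0,0,0],"jaw":0},{"delta_pos":[0,0,0],"rot":[0,0,0],"jaw":0},{"delta_pos":[0,0,0],"rot":[0,0,0],"jaw":0}]'
```

```text
clock: 5.33
position: [507.7, 83.0, 102.2]
ee_rot: [-0.138, 0.694, -0.693, 0.141]
contact_force: [-0.2, 0.6, -0.1]
gripper_width: 8.9
clock: 6.17
position: [507.7, 82.9, 102.0]
ee_rot: [-0.138, 0.693, -0.693, 0.141]
contact_force: [-0.4, 0.2, 6.5]
gripper_width: 8.7
```

```bash
python3 -m creep '[{"delta_pos":[-0.37,0,-6.44],"rot":[0,0.116,0],"jaw":0},{"delta_pos":[-0.37,0,-6.44],"rot":[0,0.116,0],"jaw":0},{"delta_pos":[-0.37,0,-6.44],"rot":[0,0.116,0],"jaw":0},{"delta_pos":[-0.37,0,-6.44],"rot":[0,0.116,0],"jaw":0},{"delta_pos":[-0.37,0,-6.44],"rot":[0,0.116,0],"jaw":0},{"delta_pos":[-0.37,0,-6.44],"rot":[0,0.116,0],"jaw":0},{"delta_pos":[-0.37,0,-6.44],"rot":[0,0.116,0],"jaw":0},{"delta_pos":[-0.37,0,-6.44],"rot":[0,0.116,0],"jaw":0},{"delta_pos":[-0.37,0,-6.44],"rot":[0,0.116,0],"jaw":0},{"delta_pos":[0,0,0],"rot":[0,0,0],"jaw":0}]'
cat > q.py <<'E'
from h import *
s=arm.read_state();T=R.from_quat(s["ee_rot"]).as_matrix();p=s["position"]
d=p[:2]-[558.9,104.4]
print(s["clock"],"pos",p.round(1),"yaw x",np.degrees(np.arctan2(T[1,0],T[0,0])).round(1),"polar",np.degrees(np.arctan2(d[1],d[0])).round(1)%360,np.hypot(*d).round(1),"F",s["contact_force"].round(1),"Ftool",(T.T@s["contact_force"]).round(1),"tq",s["wrist_torque"].round(2),s["gripper_width"].round(1),"j6",s["joints"][5].round(2))
E
python3 q.py
```

```text
clock: 7.0
position: [514.4, 138.2, 101.9]
ee_rot: [0.227, 0.67, -0.67, -0.225]
contact_force: [-2.0, -0.3, 7.8]
gripper_width: 8.3Traceback (most recent call last):
  File "q.py", line 4, in <module>
    print(s["clock"],"pos",p.round(1),"yaw x",np.degrees(np.arctan2(T[1,0],T[0,0])).round(1),"polar",np.degrees(np.arctan2(d[1],d[0])).round(1)%360,np.hypot(*d).round(1),"F",s["contact_force"].round(1),"Ftool",(T.T@s["contact_force"]).round(1),"tq",s["wrist_torque"].round(2),s["gripper_width"].round(1),"j6",s["joints"][5].round(2))
                                                                                                                                                                                                                                                                                    ^^^^^^^^^^^^^^^^^^^^^^^^
AttributeError: 'float' object has no attribute 'round'
```

```bash
sed -i 's/s\["gripper_width"\].round(1)/round(s["gripper_width"],1)/' q.py; python3 -m creep '[{"delta_pos":[-0.37,0,-6.44],"rot":[0,0.116,0],"jaw":0},{"delta_pos":[-0.37,0,-6.44],"rot":[0,0.116,0],"jaw":0},{"delta_pos":[-0.37,0,-6.44],"rot":[0,0.116,0],"jaw":0},{"delta_pos":[0,0,-1.5],"rot":[0,0.027,0],"jaw":0},{"delta_pos":[0,0,0],"rot":[0,0,0],"jaw":0},{"delta_pos":[0,0,0],"rot":[0,0,0],"jaw":0},{"delta_pos":[0,0,0],"rot":[0,0,0],"jaw":0},{"delta_pos":[0,0,0],"rot":[0,0,0],"jaw":0},{"delta_pos":[0,0,0],"rot":[0,0,0],"jaw":0},{"delta_pos":[0,0,0],"rot":[0,0,0],"jaw":0}]' >/dev/null
python3 q.py
```

```text
7.8333 pos [528.5 151.2 101.9] yaw x 121.6 polar 123.1 55.8 F [-2.  -0.1  8. ] Ftool [ 1.  -8.   1.8] tq [-0.19  0.89  0.7 ] 8.2 j6 -0.02
```

```bash
python3 -m creep '[{"delta_pos":[0,0,-1.5],"rot":[0,0.02,0],"jaw":0},{"delta_pos":[0,0,-1.5],"rot":[0,0.02,0],"jaw":0},{"delta_pos":[0,0,-1],"rot":[0,0.01,0],"jaw":0},{"delta_pos":[0,0,0],"rot":[0,0,0],"jaw":0},{"delta_pos":[0,0,0],"rot":[0,0,0],"jaw":0},{"delta_pos":[0,0,0],"rot":[0,0,0],"jaw":0},{"delta_pos":[0,0,0],"rot":[0,0,0],"jaw":0},{"delta_pos":[0,0,0],"rot":[0,0,0],"jaw":0},{"delta_pos":[0,0,0],"rot":[0,0,0],"jaw":0},{"delta_pos":[0,0,0],"rot":[0,0,0],"jaw":0}]' >/dev/null
python3 q.py
```

```text
8.6667 pos [528.7 151.4 101.7] yaw x 118.9 polar 122.7 55.9 F [-11.2  -2.6  14.3] Ftool [  3.1 -14.2  11.1] tq [-0.69  2.9   1.39] 8.7 j6 -0.07
```

```bash
python3 -m creep '[{"delta_pos":[0,0,4.2],"rot":[0,-0.065,0],"jaw":0},{"delta_pos":[-0.37,0,6.44],"rot":[0,-0.116,0],"jaw":0},{"delta_pos":[-0.37,0,6.44],"rot":[0,-0.116,0],"jaw":0},{"delta_pos":[-0.37,0,6.44],"rot":[0,-0.116,0],"jaw":0},{"delta_pos":[-0.37,0,6.44],"rot":[0,-0.116,0],"jaw":0},{"delta_pos":[-0.37,0,6.44],"rot":[0,-0.116,0],"jaw":0},{"delta_pos":[-0.37,0,6.44],"rot":[0,-0.116,0],"jaw":0},{"delta_pos":[-0.37,0,6.44],"rot":[0,-0.116,0],"jaw":0},{"delta_pos":[-0.37,0,6.44],"rot":[0,-0.116,0],"jaw":0},{"delta_pos":[0,0,0],"rot":[0,0,0],"jaw":0}]' >/dev/null
python3 q.py
```

```text
9.5 pos [503.4 108.4 102. ] yaw x 175.7 polar 175.9 55.7 F [-1.5  0.6  7.1] Ftool [ 1.5 -7.1 -0.5] tq [0.32 0.35 0.23] 8.8 j6 0.97
```

Need 6.8° more (0.119 rad), then open and rise.

```bash
python3 -m creep '[{"delta_pos":[-0.37,0,6.6],"rot":[0,-0.119,0],"jaw":0},{"delta_pos":[0,0,0],"rot":[0,0,0],"jaw":0},{"delta_pos":[0,0,0],"rot":[0,0,0],"jaw":0},{"delta_pos":[0,0,0],"rot":[0,0,0],"jaw":0},{"delta_pos":[0,0,0],"rot":[0,0,0],"jaw":12},{"delta_pos":[0,0,0],"rot":[0,0,0],"jaw":20},{"delta_pos":[0,0,0],"rot":[0,0,0],"jaw":40},{"delta_pos":[0,0,0],"rot":[0,0,0],"jaw":40},{"delta_pos":[0,-30,0],"rot":[0,0,0],"jaw":40},{"delta_pos":[0,-41,0],"rot":[0,0,0],"jaw":40}]' >/dev/null
python3 -m creep '[{"delta_pos":[0,-40,0],"rot":[0,0,0],"jaw":60},{"delta_pos":[0,-20,0],"rot":[0,0,0],"jaw":60},{"delta_pos":[0,0,0],"rot":[0,0,0],"jaw":60},{"delta_pos":[0,0,0],"rot":[0,0,0],"jaw":60},{"delta_pos":[0,0,0],"rot":[0,0,0],"jaw":60},{"delta_pos":[0,0,0],"rot":[0,0,0],"jaw":60},{"delta_pos":[0,0,0],"rot":[0,0,0],"jaw":60},{"delta_pos":[0,0,0],"rot":[0,0,0],"jaw":60},{"delta_pos":[0,0,0],"rot":[0,0,0],"jaw":60},{"delta_pos":[0,0,0],"rot":[0,0,0],"jaw":60}]' >/dev/null
python3 q.py
python3 - <<'E'
from fit import *
save("wrist","e.png"); cal("wrist")
for q in arm.masks_of("wrist","selector")[:1]:
    m=q["pixels"].astype(np.float32); print(q["location"],q["p"],m.sum())
    f=fit({"wrist":m},SEL,(559,104),90); print(f,np.degrees(f[0][2])%360)
for t in["dryer"]:
    m=mask("wrist","dryer")["pixels"].astype(np.float32); print(fit({"wrist":m},DRY,(563,37),0,[.22]))
E
```

```text
11.1667 pos [502.3 102.1 230.8] yaw x -177.8 polar 182.3 56.6 F [-0.3 -0.9  0.6] Ftool [ 0.4 -0.6  0.9] tq [0.04 0.02 0.01] 60.4 j6 1.09
[311.4, 120.9] 0.96 3513.0
(array([558.551, 105.101,   3.197]), np.float64(0.056)) 183.17460710332418
(array([5.66778e+02, 3.68850e+01, 2.29000e-01]), np.float64(0.016))
```

View pics/e.png

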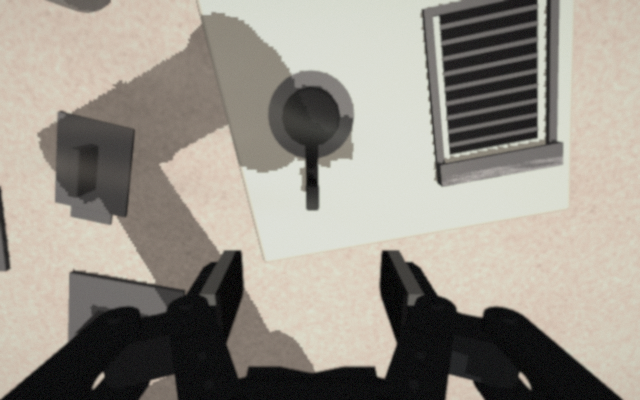

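```bash
python3 -m creep '[{"delta_pos":[-14.6,0,27],"rot":[0,0,0],"jaw":60},{"delta_pos":[-14.6,0,27],"rot":[0,0,0],"jaw":60},{"delta_pos":[-14.6,0,27],"rot":[0,0,0],"jaw":60},{"delta_pos":[-14.6,0,27],"rot":[0,-0.03,0],"jaw":60},{"delta_pos":[-14.6,0,27],"rot":[0,-0.1,0],"jaw":60},{"delta_pos":[0,0,0],"rot":[0,-0.06,0],"jaw":60},{"delta_pos":[0,0,0],"rot":[0,0,0],"jaw":60},{"delta_pos":[0,0,0],"rot":[0,0,0],"jaw":60},{"delta_pos":[0,0,0],"rot":[0,0,0],"jaw":60},{"delta_pos":[0,0,0],"rot":[0,0,0],"jaw":60}]' >/dev/null
python3 q.py
python3 - <<'E'
from fit import *
import pickle
im=arm.get_image("wrist")[:,:,::-1]; c=cal("wrist"); pickle.dump((im,c),open("f.pkl","wb"))
cv2.imwrite("pics/f.png",cv2.resize(im[:260,180:480],None,fx=2.6,fy=2.3))
E
```

```text
12.15 pos [581.2 -28.6 231.6] yaw x -166.8 polar 279.5 134.9 F [ 0.6 -1.2 -0.1] Ftool [-0.3  0.1  1.3] tq [-0.08 -0.    0.01] 60.2 j6 1.57
```

View pics/f.png

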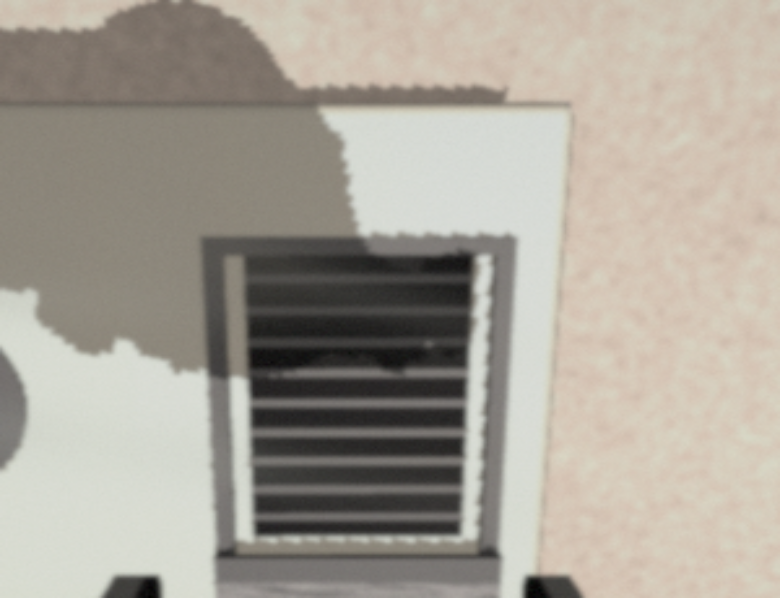

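```bash
python3 - <<'E'
from fit import *
import pickle, h
im,c=pickle.load(open("f.pkl","rb")); h._c["wrist"]=c
P=lambda u,v:(180+u/2.6-.5+.2,v/2.3-.3)
A=[((58,47,95),P(202,237)),((58,-47,95),P(516,237)),((-56,47,102),P(217,552)),((-56,-47,102),P(500,552)),((110,None,90),None)]
A=A[:4]
X=np.array([a[0] for a in A],float); U=np.array([a[1] for a in A])
def pr(v):
    M=R.from_euler('z',v[2]).as_matrix(); return proj("wrist",X*[1,1,1]@M.T+[v[0],v[1],0])
from scipy.optimize import least_squares
r=least_squares(lambda v:(pr(v)-U).ravel(),[585,-31,.229],x_scale=[1,1,.01]); print(r.x,(pr(r.x)-U).round(1).tolist())
D=np.array([566.8,36.9]);Ry=R.from_euler('z',.229).as_matrix()[:2,:2]
print("seat in dryer",Ry.T@(r.x[:2]-D),"axis in dryer",Ry.T@(np.array([558.7,104.8])-D))
st=arm.read_state(); T=R.from_quat(st["ee_rot"]).as_matrix()
tgt=np.array([493.6,331.6]); print("to cover, tool",(T.T@np.append(tgt-st["position"][:2],0)).round(1), "yaw tool x", np.arctan2(T[1,0],T[0,0]))
E
```

```text
[ 5.91950556e+02 -3.07124121e+01  2.30831098e-01] [[-0.8, -1.5], [0.9, -1.7], [-1.4, 2.2], [1.2, 2.0]]
seat in dryer [  9.14570213 -71.5565851 ] axis in dryer [ 7.5250137  67.96612516]
to cover, tool [   3.2    0.  -370.7] yaw tool x -2.9117374713084163
```

```bash
python3 -m creep '[{"delta_pos":[0.3,0,-37],"rot":[0,0,0],"jaw":50},{"delta_pos":[0.3,0,-37],"rot":[0,0,0],"jaw":50},{"delta_pos":[0.3,0,-37],"rot":[0,0,0],"jaw":50},{"delta_pos":[0.3,0,-37],"rot":[0,0,0],"jaw":50},{"delta_pos":[0.3,0,-37],"rot":[0,0,0],"jaw":50},{"delta_pos":[0.3,0,-37],"rot":[0,0,0],"jaw":50},{"delta_pos":[0.3,0,-37],"rot":[0,0,0],"jaw":50},{"delta_pos":[0.3,0,-37],"rot":[0,0,0],"jaw":50},{"delta_pos":[0.3,0,-37],"rot":[0,0,0],"jaw":50},{"delta_pos":[0.3,0,-37],"rot":[0,0,0],"jaw":50}]' >/dev/null
python3 -m creep '[{"delta_pos":[0,0,0],"rot":[0,0.11,0],"jaw":50},{"delta_pos":[0,0,0],"rot":[0,0.11,0],"jaw":50},{"delta_pos":[0,20,0],"rot":[0,0.11,0],"jaw":50},{"delta_pos":[0,30,0],"rot":[0,0.11,0],"jaw":50},{"delta_pos":[0,30,0],"rot":[0,0,0],"jaw":50},{"delta_pos":[0,20,0],"rot":[0,0,0],"jaw":50},{"delta_pos":[0,0,0],"rot":[0,0,0],"jaw":50},{"delta_pos":[0,0,0],"rot":[0,0,0],"jaw":50},{"delta_pos":[0,0,0],"rot":[0,0,0],"jaw":50},{"delta_pos":[0,0,0],"rot":[0,0,0],"jaw":50}]' >/dev/null
python3 q.py
python3 - <<'E'
from fit import *
st=arm.read_state(); T=R.from_quat(st["ee_rot"]).as_matrix()
arm.get_image("wrist"); cal("wrist")
L=arm.masks_of("wrist","cover_grip")
for q in L: print(q["location"],q["p"],q["pixels"].sum())
q=min(L,key=lambda q:np.hypot(*(np.array(q["location"])-proj("wrist",[493.6,331.6,8])[0])))
f=fit({"wrist":q["pixels"].astype(np.float32)},cover(),(493.6,331.6),0,[-.211]); print(f)
print("tool delta",(T.T@np.append(f[0][:2]-st["position"][:2],8.5-st["position"][2])).round(1),"turn y",-(np.pi+f[0][2]-np.arctan2(T[1,0],T[0,0])))
E
```

```text
13.8667 pos [495.3 331.4 133.5] yaw x 168.0 polar 105.6 235.7 F [ 0.5 -0.3 -0. ] Ftool [-0.5  0.   0.2] tq [-0.02  0.02  0.01] 50.5 j6 0.5
[308.7, 193.9] 0.92 12058
[101.4, 286.8] 0.7 10247
[340.2, 347.8] 0.65 3864
(array([ 4.90938e+02,  3.35113e+02, -1.98000e-01]), np.float64(0.02))
tool delta [  5.4 125.   -2.3] turn y -0.012192841491477147
```

```bash
python3 -m creep '[{"delta_pos":[4.8,0,-2],"rot":[0,-0.01,0],"jaw":50},{"delta_pos":[0,30,0],"rot":[0,0,0],"jaw":50},{"delta_pos":[0,35,0],"rot":[0,0,0],"jaw":50},{"delta_pos":[0,30,0],"rot":[0,0,0],"jaw":50},{"delta_pos":[0,20,0],"rot":[0,0,0],"jaw":50},{"delta_pos":[0,8.5,0],"rot":[0,0,0],"jaw":50},{"delta_pos":[0,0,0],"rot":[0,0,0],"jaw":30},{"delta_pos":[0,0,0],"rot":[0,0,0],"jaw":20},{"delta_pos":[0,0,0],"rot":[0,0,0],"jaw":10},{"delta_pos":[0,0,0],"rot":[0,0,0],"jaw":0}]' 
python3 -m creep '[{"delta_pos":[0,0,0],"rot":[0,0,0],"jaw":0},{"delta_pos":[0,0,0],"rot":[0,0,0],"jaw":0},{"delta_pos":[0,0,0],"rot":[0,0,0],"jaw":0},{"delta_pos":[0,0,0],"rot":[0,0,0],"jaw":0},{"delta_pos":[0,0,0],"rot":[0,0,0],"jaw":0},{"delta_pos":[0,0,0],"rot":[0,0,0],"jaw":0},{"delta_pos":[0,-10,0],"rot":[0,0,0],"jaw":0},{"delta_pos":[0,-30,0],"rot":[0,0,0],"jaw":0},{"delta_pos":[0,-41,0],"rot":[0,0,0],"jaw":0},{"delta_pos":[0,-41,0],"rot":[0,0,0],"jaw":0}]'
python3 q.py
python3 - <<'E'
from fit import *
st=arm.read_state(); T=R.from_quat(st["ee_rot"]).as_matrix()
save("wrist","g.png"); cal("wrist")
q=arm.masks_of("wrist","cover_grip")
for k in q: print(k["location"],k["p"],k["pixels"].sum())
E
```

```text
clock: 14.8
position: [491.3, 334.4, 10.0]
ee_rot: [0.072, 0.705, -0.702, -0.07]
contact_force: [0.8, -0.2, -0.7]
gripper_width: 8.8
clock: 15.63
position: [489.3, 332.1, 130.6]
ee_rot: [-0.07, -0.703, 0.705, 0.072]
contact_force: [0.6, 0.5, -0.6]
gripper_width: 9.2
15.6333 pos [489.3 332.1 130.6] yaw x 168.5 polar 107.0 238.1 F [ 0.6  0.5 -0.6] Ftool [-0.5  0.6 -0.6] tq [ 0.13 -0.11 -0.01] 9.2 j6 0.5
[311.1, 218.4] 0.95 23619
[105.1, 292.2] 0.91 14655
[438.4, 359.3] 0.49 272
```

View pics/g.png

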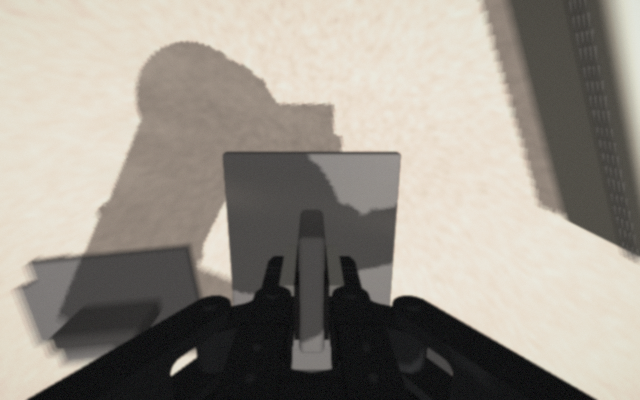

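```bash
python3 - <<'E'
from fit import *
from scipy.optimize import least_squares
cal("wrist"); st=arm.read_state(); T=R.from_quat(st["ee_rot"]).as_matrix(); p=st["position"]
# cover frame -> tool: cx=-tool x, cy = tool -z?, cz=-tool y ; cover origin under centre
C=np.array([[-1,0,0],[0,0,-1],[0,-1,0]],float).T  # cols map
X=np.array([[50,38,6],[50,-38,6],[25,5,38],[25,-5,38]],float)
U=np.array([[224,153],[400,153],[300.5,211],[322.5,211]],float)
def pr(v):
    Q=X@R.from_euler('yz',v[3:]).as_matrix().T
    tool=np.stack([-Q[:,0],-Q[:,2],-Q[:,1]],1)
    # handedness: cx=-x, cz=-y => cy=cz x cx = (-y)x(-x)= y x x = -z
    return proj("wrist",(tool+v[:3])@T.T+p)
for free in(5,3):
    g=lambda v:(pr(np.concatenate([v,np.zeros(5-len(v))]))-U).ravel()
    r=least_squares(g,[0,9,0,0,0][:free]); print(r.x.round(3),r.fun.round(1))
E
```

```text
[ 0.74  -0.017 -0.483  0.317 -0.001] [ 0.6 -0.2 -1.1 -0.1 -3.4  0.1  3.8  0.1]
[-0.144 29.555 -0.421] [ 7.3 -8.  -7.8 -8.1 -1.1  6.9  1.6  6.9]
```

```bash
python3 - <<'E'
from fit import *
from scipy.optimize import least_squares
cal("wrist"); st=arm.read_state(); T=R.from_quat(st["ee_rot"]).as_matrix(); p=st["position"]
X=np.array([[50,38,6],[50,-38,6],[25,5,38],[25,-5,38],[25,5,6],[25,-5,6]],float)
U=np.array([[224,153],[400,153],[299.5,238],[324.5,238],[301.5,211],[322.5,211]],float)
def pr(v):
    Q=X@R.from_euler('yz',v[3:]).as_matrix().T
    return proj("wrist",(np.stack([-Q[:,0],-Q[:,2],-Q[:,1]],1)+v[:3])@T.T+p)
for free in(5,3):
    g=lambda v:(pr(np.concatenate([v,np.zeros(5-len(v))]))-U).ravel()
    r=least_squares(g,[0,9,0,0,0][:free]); print(r.x.round(3),r.fun.round(1))
E
```

```text
[ 1.6110e+00  1.2794e+01 -3.3000e-01  5.0000e-03 -0.0000e+00] [-0.7  1.4  0.7  1.4 -1.3 -0.3  1.4 -0.3 -0.7 -1.2  0.6 -1.2]
[ 1.587 13.188 -0.315] [-0.6  1.5  0.6  1.4 -1.3 -0.1  1.3 -0.1 -0.6 -1.3  0.6 -1.3]
```

```bash
python3 -m creep '[{"delta_pos":[-18.6,-5,32.9],"rot":[0,0,0],"jaw":0},{"delta_pos":[-18.6,-5,32.9],"rot":[0,0,0],"jaw":0},{"delta_pos":[-18.6,-5,32.9],"rot":[0,0,0],"jaw":0},{"delta_pos":[-18.6,-5,32.9],"rot":[0,0,0],"jaw":0},{"delta_pos":[-18.6,-5,32.9],"rot":[0,0,0],"jaw":0},{"delta_pos":[-18.6,-5,32.9],"rot":[0,0,0],"jaw":0},{"delta_pos":[-18.6,-5,32.9],"rot":[0,0,0],"jaw":0},{"delta_pos":[-18.6,0,32.9],"rot":[0,0,0],"jaw":0},{"delta_pos":[-18.6,0,32.9],"rot":[0,0,0],"jaw":0},{"delta_pos":[-18.6,0,32.9],"rot":[0,0,0],"jaw":0}]' >/dev/null
python3 -m creep '[{"delta_pos":[0,0,0],"rot":[0,-0.108,0],"jaw":0},{"delta_pos":[0,0,0],"rot":[0,-0.108,0],"jaw":0},{"delta_pos":[0,0,0],"rot":[0,-0.108,0],"jaw":0},{"delta_pos":[0,0,0],"rot":[0,-0.108,0],"jaw":0},{"delta_pos":[0,0,0],"rot":[0,0,0.075],"jaw":0},{"delta_pos":[0,0,0],"rot":[0,0,0.075],"jaw":0},{"delta_pos":[0,0,0],"rot":[0,0,0],"jaw":0},{"delta_pos":[0,0,0],"rot":[0,0,0],"jaw":0},{"delta_pos":[0,0,0],"rot":[0,0,0],"jaw":0},{"delta_pos":[0,0,0],"rot":[0,0,0],"jaw":0}]' >/dev/null
cat > s.py <<'E'
from h import *
import sys
st=arm.read_state();T=R.from_quat(st["ee_rot"]).as_matrix();p=st["position"]
S=R.from_euler('z',.230).as_matrix(); seat=np.array([592,-31,90.])
L=S.T@(p-seat); A=S.T@T; th=np.arctan2(-A[2,0],-A[0,0]); 
off=np.array([-64-1.6,0,-10.5])  # tip in cover axes from TCP
Cw=np.stack([-A[:,0],-A[:,2],-A[:,1]],1)
print(round(st["clock"],2),"TCP seat",L.round(1),"tilt",th.round(3),"yaw err",np.arctan2(Cw[1,0],Cw[0,0]).round(3),"roll",A[2,2].round(3),"tip",(L+Cw@off).round(1),"Fseat",(S.T@st["contact_force"]).round(1),"tq",(S.T@st["wrist_torque"]).round(2),round(st["gripper_width"],1))
if len(sys.argv)>1:
    d=np.array(eval(sys.argv[1]))-(L+Cw@off); print("tool shift",(A.T@d).round(1))
E
python3 s.py "[-49,0,8]"
```

```text
17.4 TCP seat [16.2  1.2 75. ] tilt 0.15 yaw err 0.001 roll 0.0 tip [-47.1   1.1  54.8] Fseat [ 0.1 -0.2 -1. ] tq [-0.01  0.36  0.04] 8.8
tool shift [ 8.9 46.   1.1]
```

```bash
python3 -m creep '[{"delta_pos":[3,15,0.5],"rot":[0,0,0],"jaw":0},{"delta_pos":[3,15,0.6],"rot":[0,0,0],"jaw":0},{"delta_pos":[2.9,11,0],"rot":[0,0,0],"jaw":0},{"delta_pos":[0,5,0],"rot":[0,0,0],"jaw":0},{"delta_pos":[0,0,0],"rot":[0,0,0],"jaw":0},{"delta_pos":[0,0,0],"rot":[0,0,0],"jaw":0},{"delta_pos":[0,0,0],"rot":[0,0,0],"jaw":0},{"delta_pos":[0,0,0],"rot":[0,0,0],"jaw":0},{"delta_pos":[0,0,0],"rot":[0,0,0],"jaw":0},{"delta_pos":[0,0,0],"rot":[0,0,0],"jaw":0}]' >/dev/null
python3 s.py
python3 - <<'E'
from h import *
w=arm.get_image("wrist")[60:,160:480]; s=arm.get_image("side"); c=arm.get_image("scene")
px=proj("side",[592,-31,100])[0].astype(int); py=proj("scene",[592,-31,100])[0].astype(int)
cr=lambda im,p:cv2.resize(im[p[1]-35:p[1]+35,p[0]-50:p[0]+50],(400,280),interpolation=cv2.INTER_CUBIC)
w=cv2.resize(w,(400,425))
cv2.imwrite("pics/i.png",np.hstack([np.vstack([cr(s,px),cr(c,py)]),np.vstack([w,np.zeros((135,400,3),np.uint8)])])[:,:,::-1])
E
```

```text
18.23 TCP seat [13.9  0.1 28.6] tilt 0.151 yaw err 0.001 roll 0.0 tip [-49.4   0.    8.4] Fseat [ 0.5 -0.4 -1.4] tq [-0.03  0.38 -0.01] 8.8
```

View pics/i.png

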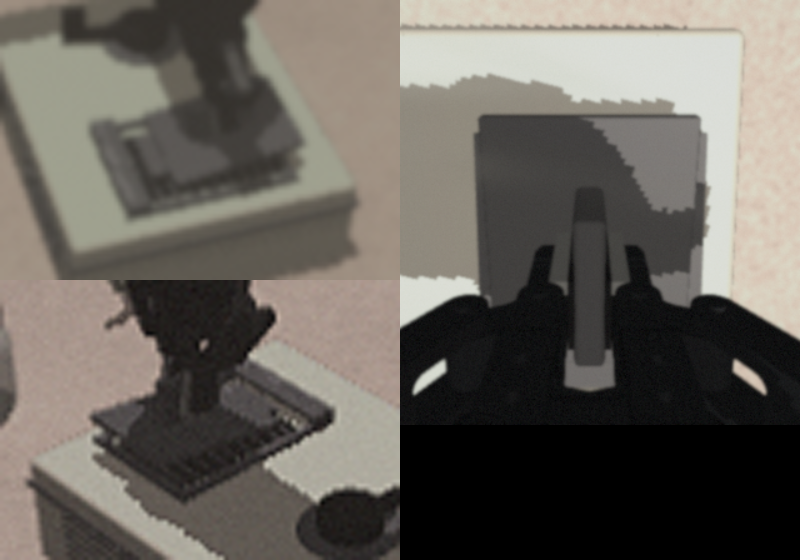

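```bash
python3 -m creep '[{"delta_pos":[0.3,2,0.9],"rot":[0,0,0],"jaw":0},{"delta_pos":[0.3,2,0],"rot":[0,0,0],"jaw":0},{"delta_pos":[0.3,1.9,0],"rot":[0,0,0],"jaw":0},{"delta_pos":[0.1,1,0],"rot":[0,0,0],"jaw":0},{"delta_pos":[0.1,1,0],"rot":[0,0,0],"jaw":0},{"delta_pos":[0,0,0],"rot":[0,0,0],"jaw":0},{"delta_pos":[0,0,0],"rot":[0,0,0],"jaw":0},{"delta_pos":[0,0,0],"rot":[0,0,0],"jaw":0},{"delta_pos":[0,0,0],"rot":[0,0,0],"jaw":0},{"delta_pos":[0,0,0],"rot":[0,0,0],"jaw":0}]' >/dev/null
python3 s.py
```

```text
19.22 TCP seat [13.8 -0.8 20.1] tilt 0.15 yaw err 0.001 roll 0.0 tip [-49.5  -0.9  -0.1] Fseat [-0.6  0.1 -0.6] tq [-0.    0.33  0.05] 9.2
```

```bash
python3 -m creep '[{"delta_pos":[0.1,0.6,0],"rot":[0,0,0],"jaw":0},{"delta_pos":[0.1,0.6,0],"rot":[0,0,0],"jaw":0},{"delta_pos":[0,0,0],"rot":[0,0,0],"jaw":0},{"delta_pos":[0,0,0],"rot":[0,0,0],"jaw":0},{"delta_pos":[0,0,0],"rot":[0,0,0],"jaw":0},{"delta_pos":[0,0,0],"rot":[0,0,0],"jaw":0},{"delta_pos":[0,0,0],"rot":[0,0,0],"jaw":0},{"delta_pos":[0,0,0],"rot":[0,0,0],"jaw":0},{"delta_pos":[0,0,0],"rot":[0,0,0],"jaw":0},{"delta_pos":[0,0,0],"rot":[0,0,0],"jaw":0}]' >/dev/null
python3 s.py
```

```text
20.05 TCP seat [13.9 -0.8 19.1] tilt 0.151 yaw err 0.001 roll 0.0 tip [-49.4  -0.9  -1.2] Fseat [-0.5 -0.2  1.7] tq [0.02 0.35 0.01] 8.9
```

```bash
python3 -m creep '[{"delta_pos":[2.4,-1.1,0],"rot":[0,0,0],"jaw":0},{"delta_pos":[2.5,-0.37,0],"rot":[0,0,0],"jaw":0},{"delta_pos":[2.5,-0.37,0],"rot":[0,0,0],"jaw":0},{"delta_pos":[2.5,-0.37,0],"rot":[0,0,0],"jaw":0},{"delta_pos":[2.5,-0.37,0],"rot":[0,0,0],"jaw":0},{"delta_pos":[1.5,-0.2,0],"rot":[0,0,0],"jaw":0},{"delta_pos":[0,0,0],"rot":[0,0,0],"jaw":0},{"delta_pos":[0,0,0],"rot":[0,0,0],"jaw":0},{"delta_pos":[0,0,0],"rot":[0,0,0],"jaw":0},{"delta_pos":[0,0,0],"rot":[0,0,0],"jaw":0}]' >/dev/null
python3 s.py
```

```text
20.88 TCP seat [-0.5 -0.8 19.4] tilt 0.15 yaw err 0.001 roll -0.0 tip [-63.7  -0.9  -0.8] Fseat [ 0.5 -0.1 -0.8] tq [-0.04  0.36  0.02] 9.4
```

```bash
python3 -m creep '[{"delta_pos":[0.8,-0.1,0],"rot":[0,0,0],"jaw":0},{"delta_pos":[0.7,-0.1,0],"rot":[0,0,0],"jaw":0},{"delta_pos":[0.5,-0.1,0],"rot":[0,0,0],"jaw":0},{"delta_pos":[0,0,0],"rot":[0,0,0],"jaw":0},{"delta_pos":[0,0,0],"rot":[0,0,0],"jaw":0},{"delta_pos":[0,0,0],"rot":[0,0,0],"jaw":0},{"delta_pos":[0,0,0],"rot":[0,0,0],"jaw":0},{"delta_pos":[0,0,0],"rot":[0,0,0],"jaw":0},{"delta_pos":[0,0,0],"rot":[0,0,0],"jaw":0},{"delta_pos":[0,0,0],"rot":[0,0,0],"jaw":0}]' >/dev/null
python3 s.py
```

```text
21.72 TCP seat [-2.5 -0.8 19.5] tilt 0.15 yaw err 0.001 roll -0.0 tip [-65.8  -0.9  -0.7] Fseat [ 0.4 -0.1 -0.8] tq [-0.01  0.32  0.02] 9.1
```

```bash
python3 -m creep '[{"delta_pos":[0.7,-0.1,0],"rot":[0,0,0],"jaw":0},{"delta_pos":[0.7,-0.1,0],"rot":[0,0,0],"jaw":0},{"delta_pos":[0.7,-0.1,0],"rot":[0,0,0],"jaw":0},{"delta_pos":[0.4,-0.1,0],"rot":[0,0,0],"jaw":0},{"delta_pos":[0,0,0],"rot":[0,0,0],"jaw":0},{"delta_pos":[0,0,0],"rot":[0,0,0],"jaw":0},{"delta_pos":[0,0,0],"rot":[0,0,0],"jaw":0},{"delta_pos":[0,0,0],"rot":[0,0,0],"jaw":0},{"delta_pos":[0,0,0],"rot":[0,0,0],"jaw":0},{"delta_pos":[0,0,0],"rot":[0,0,0],"jaw":0}]' >/dev/null
python3 s.py
```

```text
22.55 TCP seat [-4.7 -0.8 19.6] tilt 0.151 yaw err 0.001 roll 0.0 tip [-68.   -0.9  -0.6] Fseat [ 2.1  0.1 -2.1] tq [ 0.01 -0.16 -0.03] 8.7
```

```bash
python3 -m creep '[{"delta_pos":[-1.5,0.2,0],"rot":[0,0,0],"jaw":0},{"delta_pos":[-0.15,1.62,0],"rot":[0,0,-0.025],"jaw":0},{"delta_pos":[-0.18,1.62,0],"rot":[0,0,-0.025],"jaw":0},{"delta_pos":[-0.22,1.63,0],"rot":[0,0,-0.025],"jaw":0},{"delta_pos":[-0.26,1.64,0],"rot":[0,0,-0.025],"jaw":0},{"delta_pos":[0,0,0],"rot":[0,0,0],"jaw":0},{"delta_pos":[0,0,0],"rot":[0,0,0],"jaw":0},{"delta_pos":[0,0,0],"rot":[0,0,0],"jaw":0},{"delta_pos":[0,0,0],"rot":[0,0,0],"jaw":0},{"delta_pos":[0,0,0],"rot":[0,0,0],"jaw":0}]' >/dev/null
python3 s.py
```

```text
23.38 TCP seat [-2.4 -0.8 13.2] tilt 0.05 yaw err 0.001 roll -0.0 tip [-67.4  -0.9  -0.6] Fseat [ 0.5  0.1 -0.3] tq [-0.03  0.08 -0.04] 8.8
```

```bash
python3 -m creep '[{"delta_pos":[-0.3,1.65,0],"rot":[0,0,-0.025],"jaw":0},{"delta_pos":[-0.3,1.65,0],"rot":[0,0,-0.025],"jaw":0},{"delta_pos":[0,0,0],"rot":[0,0,0],"jaw":0},{"delta_pos":[0,0.4,0],"rot":[0,0,0],"jaw":0},{"delta_pos":[0,0.4,0],"rot":[0,0,0],"jaw":0},{"delta_pos":[0,0,0],"rot":[0,0,0],"jaw":0},{"delta_pos":[0,0,0],"rot":[0,0,0],"jaw":0},{"delta_pos":[0,0,0],"rot":[0,0,0],"jaw":0},{"delta_pos":[0,0,0],"rot":[0,0,0],"jaw":0},{"delta_pos":[0,0,0],"rot":[0,0,0],"jaw":0}]' >/dev/null
python3 s.py
```

```text
24.22 TCP seat [-0.9 -0.9  9.9] tilt 0.001 yaw err 0.001 roll 0.0 tip [-66.5  -1.   -0.7] Fseat [-0.1  0.8  5.8] tq [0.19 0.19 0.  ] 9.3
```

```bash
python3 -m creep '[{"delta_pos":[0,0,0],"rot":[0,0,0],"jaw":14},{"delta_pos":[0,0,0],"rot":[0,0,0],"jaw":20},{"delta_pos":[0,0,0],"rot":[0,0,0],"jaw":30},{"delta_pos":[0,0,0],"rot":[0,0,0],"jaw":30},{"delta_pos":[0,-10,0],"rot":[0,0,0],"jaw":30},{"delta_pos":[0,-20,0],"rot":[0,0,0],"jaw":30},{"delta_pos":[0,-35,0],"rot":[0,0,0],"jaw":30},{"delta_pos":[0,-41,0],"rot":[0,0,0],"jaw":40},{"delta_pos":[0,-25,0],"rot":[0,0,0],"jaw":60},{"delta_pos":[0,0,0],"rot":[0,0,0],"jaw":60}]' >/dev/null
python3 -m creep '[{"delta_pos":[5,0,0],"rot":[0,0,0],"jaw":85},{"delta_pos":[5,0,0],"rot":[0,0,0],"jaw":85},{"delta_pos":[5,0,0],"rot":[0,0,0],"jaw":85},{"delta_pos":[0,0,0],"rot":[0,0,0],"jaw":85},{"delta_pos":[0,0,0],"rot":[0,0,0],"jaw":85},{"delta_pos":[0,0,0],"rot":[0,0,0],"jaw":85},{"delta_pos":[0,0,0],"rot":[0,0,0],"jaw":85},{"delta_pos":[0,0,0],"rot":[0,0,0],"jaw":85},{"delta_pos":[0,0,0],"rot":[0,0,0],"jaw":85},{"delta_pos":[0,0,0],"rot":[0,0,0],"jaw":85}]' >/dev/null
python3 s.py
python3 - <<'E'
from fit import *
import pickle
w=arm.get_image("wrist"); c=cal("wrist"); s=arm.get_image("side")
pickle.dump((w,c),open("w.pkl","wb"))
px=proj("side",[592,-31,100])[0].astype(int)
cr=cv2.resize(s[px[1]-35:px[1]+35,px[0]-50:px[0]+50],(400,280),interpolation=cv2.INTER_CUBIC)
cv2.imwrite("pics/j.png",np.hstack([np.vstack([cr,np.zeros((200,400,3),np.uint8)]),cv2.resize(w[:300,190:440],(400,480))])[:,:,::-1])
for n in("wrist","side"):
    m=min(arm.masks_of(n,"cover_grip"),key=lambda q:np.hypot(*(np.array(q["location"])-proj(n,[592,-31,96])[0])))
    for z in(90,95): print(n,m["p"],m["pixels"].sum(),z,fit({n:m["pixels"].astype(np.float32)},cover(),(592,-31),z,[.23]))
E
```

```text
25.88 TCP seat [-16.2  -0.8 139.9] tilt -0.0 yaw err 0.001 roll 0.0 tip [-81.8  -0.9 129.5] Fseat [ 0.   0.3 -0.4] tq [0.01 0.02 0.01] 85.0
wrist 0.73 2331 90 (array([ 5.92e+02, -3.10e+01,  2.30e-01]), np.float64(1.0))
wrist 0.73 2331 95 (array([ 5.92e+02, -3.10e+01,  2.30e-01]), np.float64(1.0))
side 0.69 653 90 (array([ 5.92744e+02, -3.26460e+01,  1.99000e-01]), np.float64(0.126))
side 0.69 653 95 (array([ 5.8982e+02, -3.9014e+01,  2.0800e-01]), np.float64(0.126))
```

View pics/j.png

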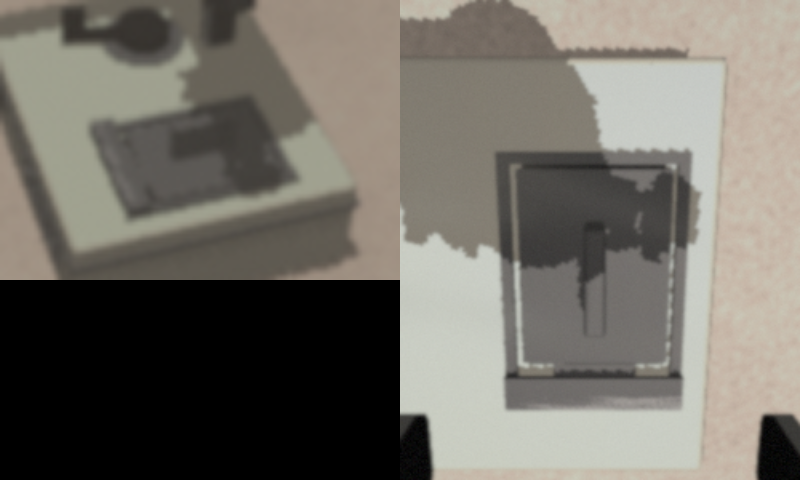

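```bash
python3 -m creep '[{"delta_pos":[-16,0,0],"rot":[0,0,0],"jaw":0},{"delta_pos":[-16,0,0],"rot":[0,0,0],"jaw":0},{"delta_pos":[0,20,0],"rot":[0,0,0],"jaw":0},{"delta_pos":[0,20,0],"rot":[0,0,0],"jaw":0},{"delta_pos":[0,20,0],"rot":[0,0,0],"jaw":0},{"delta_pos":[0,20,0],"rot":[0,0,0],"jaw":0},{"delta_pos":[0,10,0],"rot":[0,0,0],"jaw":0},{"delta_pos":[0,5,0],"rot":[0,0,0],"jaw":0},{"delta_pos":[0,0,0],"rot":[0,0,0],"jaw":0},{"delta_pos":[0,0,0],"rot":[0,0,0],"jaw":0}]' >/dev/null
python3 s.py
python3 -m creep '[{"delta_pos":[0,1,0],"rot":[0,0,0],"jaw":0},{"delta_pos":[0,1,0],"rot":[0,0,0],"jaw":0},{"delta_pos":[0,1,0],"rot":[0,0,0],"jaw":0},{"delta_pos":[0,1,0],"rot":[0,0,0],"jaw":0},{"delta_pos":[0,1,0],"rot":[0,0,0],"jaw":0},{"delta_pos":[0,0.5,0],"rot":[0,0,0],"jaw":0},{"delta_pos":[0,0.5,0],"rot":[0,0,0],"jaw":0},{"delta_pos":[0,0,0],"rot":[0,0,0],"jaw":0},{"delta_pos":[0,0,0],"rot":[0,0,0],"jaw":0},{"delta_pos":[0,0,0],"rot":[0,0,0],"jaw":0}]' >/dev/null
python3 s.py
```

```text
26.92 TCP seat [16.4 -0.9 46. ] tilt 0.001 yaw err 0.002 roll 0.0 tip [-49.2  -1.   35.4] Fseat [0.3 0.2 0.2] tq [-0.06 -0.01  0.03] 0.1
27.75 TCP seat [15.8 -0.8 39.1] tilt -0.0 yaw err 0.001 roll 0.0 tip [-49.8  -0.9  28.6] Fseat [ 0.7 -0.7 -0.3] tq [-0.07  0.05 -0.01] -0.1
```

```bash
python3 -m creep '[{"delta_pos":[0,0.6,0],"rot":[0,0,0],"jaw":0},{"delta_pos":[0,0.6,0],"rot":[0,0,0],"jaw":0},{"delta_pos":[0,0.6,0],"rot":[0,0,0],"jaw":0},{"delta_pos":[0,0,0],"rot":[0,0,0],"jaw":0},{"delta_pos":[0,0,0],"rot":[0,0,0],"jaw":0},{"delta_pos":[0,0,0],"rot":[0,0,0],"jaw":0},{"delta_pos":[0,0,0],"rot":[0,0,0],"jaw":0},{"delta_pos":[0,0,0],"rot":[0,0,0],"jaw":0},{"delta_pos":[0,0,0],"rot":[0,0,0],"jaw":0},{"delta_pos":[0,0,0],"rot":[0,0,0],"jaw":0}]' >/dev/null
python3 s.py
python3 -m creep '[{"delta_pos":[0,-10,0],"rot":[0,0,0],"jaw":0},{"delta_pos":[0,-30,0],"rot":[0,0,0],"jaw":0},{"delta_pos":[0,-35,0],"rot":[0,0,0],"jaw":0},{"delta_pos":[0,-35,0],"rot":[0,0,0],"jaw":0},{"delta_pos":[0,0,0],"rot":[0,0,0],"jaw":0},{"delta_pos":[10,0,0],"rot":[0,0,0],"jaw":0},{"delta_pos":[10,0,0],"rot":[0,0,0],"jaw":0},{"delta_pos":[0,0,0],"rot":[0,0,0],"jaw":0},{"delta_pos":[0,0,0],"rot":[0,0,0],"jaw":0},{"delta_pos":[0,0,0],"rot":[0,0,0],"jaw":0}]' >/dev/null
python3 s.py
python3 - <<'E'
from fit import *
arm.get_image("wrist"); cal("wrist"); s=arm.get_image("scene")
for q in arm.masks_of("wrist","selector")[:1]: print("wrist sel",q["p"],fit({"wrist":q["pixels"].astype(np.float32)},SEL,(559,104),90,[3.2]))
q=mask("scene","selector"); print("scene sel",q["p"],fit({"scene":q["pixels"].astype(np.float32)},SEL,(559,104),90))
for t in("mug","bottle","jar"): print(t,arm.find_in("scene",t)[0]["location"])
cr=s[150:270,200:360]; w=arm.get_image("wrist")[:300,150:480]
cv2.imwrite("pics/k.png",np.hstack([cv2.resize(cr,(400,300),interpolation=cv2.INTER_CUBIC),cv2.resize(w,(330,300))])[:,:,::-1])
E
```

```text
28.58 TCP seat [15.8 -0.8 38.1] tilt 0.001 yaw err 0.001 roll 0.0 tip [-49.8  -0.9  27.6] Fseat [-2.7  1.1  4.9] tq [0.33 0.54 0.01] -0.1
29.42 TCP seat [ -4.7  -0.9 146.5] tilt -0.001 yaw err 0.001 roll 0.0 tip [-70.4  -0.9 136.1] Fseat [0.4 0.7 0.6] tq [ 0.02 -0.01  0.  ] -0.1
wrist sel 0.82 (array([558.886, 105.318,   3.193]), np.float64(0.117))
scene sel 0.73 (array([558.236, 107.067,   3.251]), np.float64(0.155))
mug [246.0, 158.5]
bottle [300.1, 303.8]
jar [198.9, 182.4]
```

View pics/k.png

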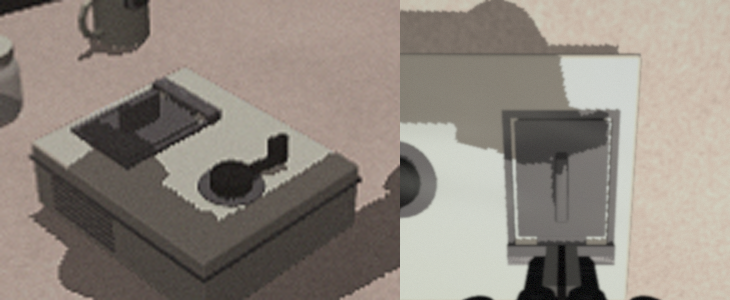

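Fin-top contact came at 38.1 mm above the deck, which is exactly the home height. The cover sits flat in its frame and the lever is at about 60° (third click). The bystanders have not moved and the tool is clear.

```bash
python3 -c "
from bench import arm
print(arm.job_done())"
```

```text
the job is handed in; nothing more can be done
None
```

I set the selector to the third click and refitted the filter cover, then handed the job in at about 30 s. `job_done` reports no verdict, so these are my own checks.

- **Selector:** I gripped the tab and turned it clockwise until it was blocked, at about 11 N with no further motion. I then brought it back 60° and released it. The wrist-camera fit put the lever 60.1° from the stop (58.7°–60° expected). The last wrist fit agreed at about 60°. The coarser scene-camera fit read about 63°, still within tolerance of the third click.
- **Cover:** I took the smallest of the three look-alikes, slid its tongue under the lip at a 0.15 rad tilt until it touched, swung it flat and let go. A light tap on the rear of the fin met contact 38.1 mm above the deck, against 38 mm when home. The pictures show the plate nested evenly inside the rims.
- **Bystanders and arm:** The mug, bottle and jar stayed within about 5 pixels of where the scene camera first found them. The tool ended well clear of everything.
- **Checks that disagreed or failed:**
  - The tongue met the wall about 2 mm beyond my camera estimate of the seat.
  - Two cover measurements before the grasp differed by about 4 mm; I used the closer one.
  - The last wrist-mask fit of the seated cover latched onto a wrong mask and told me nothing.
  - The side-camera fit put the seated cover within about 2 mm of the seat, but with a yaw 0.03 rad off.

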